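# Load the cartridge on the reach arm, unlock it and hold it out at the set mark

## Robot

A 6-joint arm with a two-finger parallel gripper is mounted at the origin on the work surface. World frame = base frame: x ahead of the robot, y to its left, z up, the work surface at z = 0. Lengths are in m, angles in rad, forces in N, time in s.
With the tool pointing down it reaches from about 0.3 to 0.875 m from the base axis. Payload 6.4 kg.
Tool frame: the origin (TCP) lies at the very end of the fingers, on their centre line; the grasp point (between the pads) lies 19 mm behind it; z points along the fingers, y is the line along which they close (so a half turn about z gives the same grasp; the last joint's range is limited). The gripper opens to 88 mm and grips with 3 to 60 N. Pads are 18 mm wide; open, the fingers measure 123 mm over their backs; the gripper's body (75 mm by 187 mm) begins 45 mm behind the grasp point.
Start: joints at [-1.388, 0.181, 1.607, -0, 1.354, -0.206], TCP at [0.218, -0.532, 0.213] pointing down, gripper open.
Joint ranges: [-2.99, 2.99], [-0.89, 2.07], [0.3, 2.58], [-1.14, 4.28], [0, 2.63], [-3.12, 3.12]. Speed limits (rad/s): [2.57, 2.57, 3.01, 3.14, 3.14, 3.14].

## Interface

Orientations are given as a unit quaternion [w, x, y, z].
In Python, from station import sensors, imaging, finish_job gives the robot as it stands.
- The arm moves only by the tool arm_command, never from a script. Its argument "rows" is a list of rows, each an object of numbers: "grip": the opening, from 0 (shut) to 1 (fully open); "dx", "dy", "dz": the shift along the tool's x, y, z in cm; "roll": the turn about the tool's z in degrees. A call has 1 to 20 rows; each row is the pose to reach, as a shift and turn from the pose commanded when the call began, along the tool's axes at that moment; what a row does not reach only later rows make up. A row lasts 1/10 s, in which the tool goes at most 50 mm and 8.59 degrees, less where a joint would pass 70% of its speed; a pose out of reach is approached as far as the arm can. A call with a gripper value outside its range is refused whole. The fingers move at their own pace and stop on an object; the grip force is fixed at half the most. Time passes only in rows, so rows that repeat a pose let the fingers close. It gives the time, the measured TCP pose, the force, the opening and the grip force at its end, in the units of the state.
- sensors.get_obs(): the state, without advancing time (a new reading comes with each control period).
- imaging.capture(name): name is "side" or "top" or "wrist"; returns a dict with "pixels" (400x640x3 uint8, red, green, blue), "depth" (400x640 float32, m along the optical axis (not along the pixel's ray), 0 where there is no reading), "camera_matrix" (3x3 intrinsics, pixels), "eye" and "orientation" of the camera in the world. Camera axes: x right, y down, z forward; pixel columns grow to the right and rows downward; lengths in m; the calibration is good to about 2 mm. The wrist camera is an equidistant fisheye: a pixel r from the principal point sees the ray r / f radians off the axis. A picture is of the moment at which its call begins.
- finish_job(): hands the job in; it is judged then, once.
The state is a dict: "time_s": time; "qpos": joint angles; "joint_velocities": joint speeds; "joint_torque": joint torques, N m; "ee_pos": TCP position; "tcp_rot": TCP orientation; "wrist_force": force on the tool from outside, world axes, zero at the start; "moment": the same for the moment, N m; "finger_gap": finger opening in m; "grasp_force": force on a finger pad.
Only numpy, scipy, OpenCV 4.12 (cv2) and the standard library are available. Lean on these libraries where they do the work, as an engineer would, in place of code of your own. Each camera call takes 0.05 s, during which the arm holds its last target. There are 200 camera calls.

## Task

While the telescoping reach arm is still locked home, lay the black sample cartridge on the arm's small platform so that it lies square and flush with the platform's edges all round, and let go of it. Then push the arm's lock button all the way down, grip the upright post at the arm's tip and draw the arm out until its pointer stands level with the brass set-mark clip on the scale, with the cartridge still in place. The arm pulls back on its own, so finish while still gripping the post and holding it at the mark; leave the gas detector, the bubbler and the two gland nuts where they stand.

Things in the scene. Friction and masses are not known exactly. Their poses are not given: they have to be found in the camera images.
- cartridge: Loose black plastic sample cartridge, a 48 x 80 x 28 mm (x, y, z) block with two 2 mm high ribs on top (total height 30 mm) near its two ends and a round 36 mm white paper membrane between them; about 140 g. It starts flat on the cart top. Origin: centre of its underside; y is its long axis. It may lie either way round on the platform.
- reach_base: Fixed base of the reach arm: grey plate 130 x 390 x 10 mm carrying a square aluminium sleeve (50 mm wide, top 50 mm above the cart, 220 mm long, running from the origin towards -y). Origin: at cart-top level under the sleeve's mouth. Its +y is the direction in which the arm extends; its +x side carries the white scale strip (top 22 mm above the cart, ticks every 10 mm).
- telescope (a joint): How far the arm is drawn out of its sleeve, m: 0 is fully home, stop at 0.13. It slides along +y of reach_base. Locked at 0 (1 to 2 mm of play) until the lock button is down. A spring pulls it home with about 1.7 N at 0 and 3.5 N at 0.13, plus light friction and damping; let go, it slides back home.
- platform (a point): Centre of the top face of the platform carried by the telescoping arm (it moves with the arm): an aluminium plate 48 x 80 mm (x, y), the same outline as the cartridge, with no rim, its top 62 mm above the cart. At home it lies 60 mm along +y from reach_base's origin. Axes as reach_base.
- handle (a point): Centre of the top of the upright black post at the arm's tip (it moves with the arm): 18 x 18 mm square, top 115 mm above the cart, free and grippable over the upper 60 mm, faces along reach_base's x and y. It stands 90 mm along +y from the platform's centre; 41 mm are clear between it and the platform's edge.
- lock (a joint): How far the lock button is pushed down, m: 0 is up (locked), 0.008 is fully down. The arm is freed from about 5 mm down. Moving the button takes about 3 N and it stays where it is pushed.
- button_top (a point): Centre of the top face of the lock button: a black round button 24 mm in diameter standing on top of the sleeve, 50 mm along -y from the mouth. When up its top is 68 mm above the cart, fully down 60 mm. Pushed straight down. A fixed collar 36 mm across surrounds it, 54 mm above the cart.
- pointer (a point): Tip of the thin dark pointer that sticks out to the +x side from the telescoping arm over the scale strip (it moves with the arm), 27 mm above the cart. At home it lies 53 mm along +x and 22 mm along +y from reach_base's origin.
- set_mark: Brass clip fixed on the scale strip's outer half, 29 x 14 x 8 mm (x, y, z), a small steel screw on top, its narrow nose towards the arm (-x). Origin: on its centre line, 7 mm behind the nose tip, at the strip's top. Axes parallel to reach_base's; the pointer is level with it when both have the same y in reach_base's frame. That takes 60 to 110 mm of draw.
- gas_detector: Bystander: olive brick 60 x 100 x 40 mm, loose. Origin: centre of its underside.
- bubbler: Bystander: glass bubbler bottle 60 mm in diameter, 114 mm tall, loose. Origin: centre of its underside.
- gland_nut0: Bystander: knurled brass gland nut about 34 mm across, 22 mm high, loose. Origin: centre of its underside.
- gland_nut1: Bystander: a second gland nut like the first.
Things that resemble listed ones, but are neither listed nor needed, are in the scene too. What is shaped like the cartridge but blue, orange or turquoise is not meant.

How it is judged:
By the outcome, as a careful person would: the job done as asked, in the order asked, and still so for the second after the job is handed in, while the arm keeps its last pose, push and grip.
It also fails if it takes over 58 s, if anything falls off the work surface, if the arm or the gripper's body presses on something with over 40 N, if the wrist force passes 120 N, or if a joint passes its speed limit or range.

## Working session

There is one attempt and no reset: what is moved stays moved. The work goes in short steps, Python scripts to look and compute and a tool call to move; the robot and the scene stay as the last step left them, time stands still between calls to the robot, and variables do not carry over. Pictures are saved under pics/ and viewed, at most 10 in all, crops included, and the job is handed in when it is done.

Besides the shell and the picture viewer there is one more tool, called after ">>>" by a JSON object that holds its "op" and its "data", one argument or row to a line. arm_command: Moves the arm, as the interface text tells. Its arguments: {"type":"object","properties":{"rows":{"type":"array"}},"required":["rows"]}

```bash
mkdir -p pics; cat > h.py <<'E'
import numpy as np, cv2
from scipy.spatial.transform import Rotation as R
from station import sensors, imaging
def cap(n):
    d=imaging.capture(n); q=np.array(d["orientation"],float)
    d["R"]=q if q.shape==(3,3) else R.from_quat(q[[1,2,3,0]]).as_matrix()
    d["K"]=np.array(d["camera_matrix"]); d["eye"]=np.array(d["eye"]); return d
def save(d,f): cv2.imwrite("pics/"+f,cv2.cvtColor(d["pixels"],cv2.COLOR_RGB2BGR))
def ray(d,u,v):
    return np.array([(u-d["K"][0,2])/d["K"][0,0],(v-d["K"][1,2])/d["K"][1,1],1.])
def at(d,u,v): # by depth
    return d["eye"]+d["R"]@(ray(d,u,v)*d["depth"][int(round(v)),int(round(u))])
def atz(d,u,v,z):
    r=d["R"]@ray(d,u,v); return d["eye"]+r*(z-d["eye"][2])/r[2]
def cloud(d):
    h,w=d["depth"].shape; u,v=np.meshgrid(np.arange(w),np.arange(h)); D=d["depth"]
    p=np.stack([(u-d["K"][0,2])/d["K"][0,0]*D,(v-d["K"][1,2])/d["K"][1,1]*D,D],-1)
    return p@d["R"].T+d["eye"]
E
python3 - <<'E'
from h import *
import pickle
for n in("top","side"):
    d=cap(n); save(d,n+"0.png"); pickle.dump(d,open(n+"0.pkl","wb")); print(n,d["K"].tolist(),d["eye"],d["orientation"])
print(sensors.get_obs())
E
```

```text
top [[500.55703757782, 0.0, 320.20446935656514], [0.0, 500.55703757782, 203.856012988392], [0.0, 0.0, 1.0]] [0.41500597 0.16605847 1.25550049] [-0.04950247  0.7110018  -0.69963918  0.0503087 ]
side [[461.11380032994816, 0.0, 321.9078743675364], [0.0, 461.11380032994816, 198.22619670196957], [0.0, 0.0, 1.0]] [0.47939683 0.98270066 0.66879696] [ 0.02781361 -0.07319248  0.87872736 -0.47085825]
{'time_s': 0.1, 'qpos': array([-1.38829185e+00,  1.81453994e-01,  1.60789045e+00,  3.73793512e-05,
        1.35379680e+00, -2.06264656e-01]), 'joint_velocities': array([-0.00058672, -0.00229209, -0.00191033,  0.00040725, -0.00033715,
       -0.00017997]), 'joint_torque': array([ 1.70789037e-03, -4.34814262e+01, -3.42695332e+01,  7.04094884e-02,
        3.39920644e-02, -4.11866415e-05]), 'ee_pos': array([ 0.21790546, -0.53155885,  0.21191592]), 'tcp_rot': array([-7.74022995e-04,  9.81167220e-01,  1.93158708e-01,  2.74454245e-05]), 'wrist_force': array([ 0.17498383, -0.79385933, -0.02788201]), 'moment': array([-0.04985902,  0.03135807, -0.02762273]), 'grasp_force': 0.0, 'finger_gap': 0.08773310783086125}
```

View pics/top0.png

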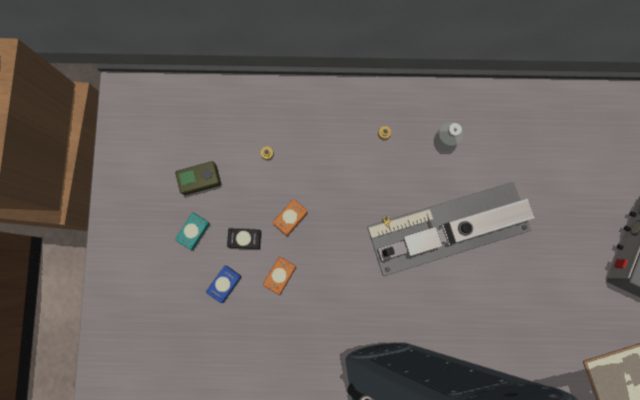

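View pics/side0.png

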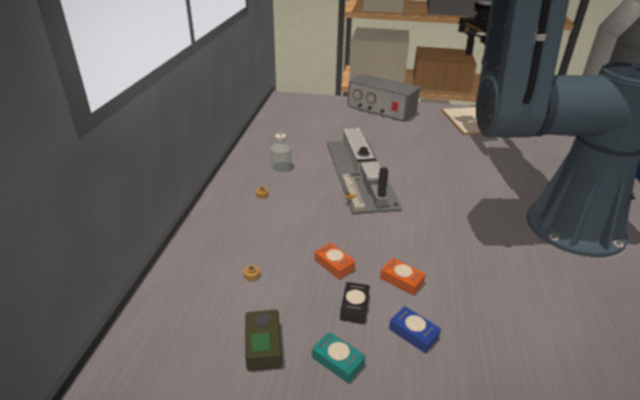

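The top view shows these candidates for the cartridge: black (244,239), turquoise (192,231), blue (223,284), orange (291,217) and (279,276), and the olive detector (198,178). I choose the black one at (244,239). The reach arm has its post at (388,253), platform at (423,241), button at (465,228) and clip at (387,224).

```bash
python3 - <<'E'
from h import *
import pickle
d=pickle.load(open("top0.pkl","rb")); im=d["pixels"]
a=cv2.resize(im[205:275,210:280],(400,400),interpolation=cv2.INTER_CUBIC); b=cv2.resize(im[205:275,365:435],(400,400),interpolation=cv2.INTER_CUBIC)
cv2.imwrite("pics/crop0.png",np.hstack([a,b])[:,:,::-1])
P=cloud(d)
def rect(m,name,off=(0,0)):
    q=P[m][:,:2]; r=cv2.minAreaRect((q*1000).astype(np.float32)); print(name,len(q),"med z",np.median(P[m][:,2]).round(4),"ctr",np.round(r[0],1),"size",np.round(r[1],1),"ang",round(r[2],2))
def win(u0,u1,v0,v1):
    m=np.zeros(im.shape[:2],bool); m[v0:v1,u0:u1]=1; return m
Z=P[...,2]
print("table z",np.median(Z[win(100,160,300,390)]))
rect(win(215,270,222,256)&(Z>0.02)&(Z<0.035),"cart")
rect(win(395,450,215,262)&(Z>0.055)&(Z<0.07),"plat")
rect(win(370,410,235,270)&(Z>0.105)&(Z<0.125),"handle")
rect(win(452,478,216,242)&(Z>0.060)&(Z<0.075),"button")
rect(win(440,540,190,250)&(Z>0.045)&(Z<0.053),"sleeve")
rect(win(360,540,175,280)&(Z>0.005),"base")
E
```

```text
table z 0.0006591717952978415
cart 633 med z 0.0287 ctr [503.1 352.7] size [80.1 48.4] ang 88.41
plat 686 med z 0.0617 ctr [504.6 -93.6] size [ 47.9 109. ] ang 17.9
handle 67 med z 0.1141 ctr [472.8   5.8] size [17.6 18.1] ang 14.98
button 86 med z 0.0677 ctr [ 533.4 -184. ] size [23.2 23.3] ang 26.36
sleeve 1491 med z 0.0497 ctr [ 552.1 -240.1] size [ 51.6 224.4] ang 18.08
base 8351 med z 0.0133 ctr [ 537.7 -112. ] size [256.6 564.6] ang 2.03
```

View pics/crop0.png

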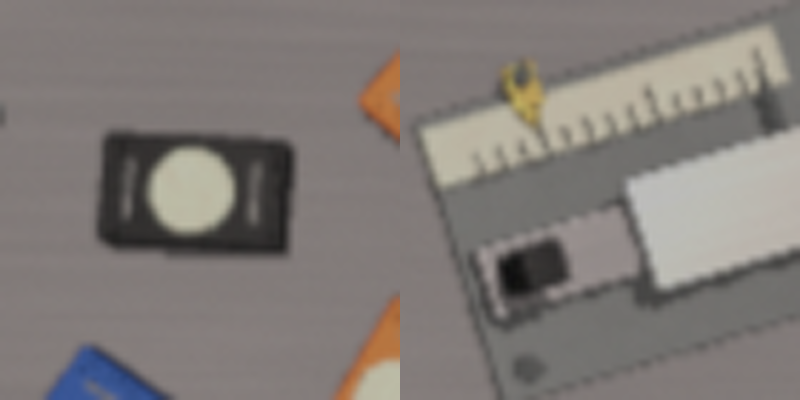

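The crop confirms a black block with a white membrane and two ribs (cartridge), at about (244,239) in the full image. The base frame fits: button to handle measures 199 mm (200 expected) and yaw is about 17.8°. Next I move to hover over the cartridge.

```bash
cat >> h.py <<'E'
def go(x,y,z,yaw=None):
    """print tool-frame shift to world TCP x,y,z (m) with tool-y at world angle yaw (deg, mod 180)"""
    o=sensors.get_obs(); Rm=R.from_quat(np.array(o["tcp_rot"])[[1,2,3,0]]).as_matrix()
    d=Rm.T@(np.array([x,y,z])-o["ee_pos"])*100
    a=np.degrees(np.arctan2(Rm[1,1],Rm[0,1])); r=0 if yaw is None else -((yaw-a+90)%180-90)
    print("t",round(o["time_s"],2),"tcp",np.round(o["ee_pos"],4),"yaw_y",round(a,2),"dx,dy,dz cm",np.round(d,2),"roll",round(r,2),"F",np.round(o["wrist_force"],1),"gap",round(o["finger_gap"],4),"tilt",np.round(Rm[:,2],4))
E
python3 - <<'E'
from h import *
go(.503,.353,.17,-1.6)
E
```

```text
t 0.1 tcp [ 0.2179 -0.5316  0.2119] yaw_y -67.73 dx,dy,dz cm [ 59.91 -71.04   4.32] roll -66.13 F [ 0.2 -0.8 -0. ] gap 0.0877 tilt [-2.0e-04  1.5e-03 -1.0e+00]
```

>>> {"op": "arm_command", "data": {
  "rows": [
    {"grip": 1,"dx": 2,"dy": -2.4,"dz": 0,"roll": -3},
    {"grip": 1,"dx": 5,"dy": -6,"dz": 0,"roll": -6},
    {"grip": 1,"dx": 8.2,"dy": -9.8,"dz": 0,"roll": -10},
    {"grip": 1,"dx": 11.4,"dy": -13.6,"dz": 0,"roll": -14},
    {"grip": 1,"dx": 14.6,"dy": -17.4,"dz": 0,"roll": -18},
    {"grip": 1,"dx": 17.8,"dy": -21.2,"dz": 0,"roll": -22},
    {"grip": 1,"dx": 21,"dy": -25,"dz": 0,"roll": -26},
    {"grip": 1,"dx": 24.2,"dy": -28.8,"dz": 0,"roll": -30},
    {"grip": 1,"dx": 27.4,"dy": -32.6,"dz": 0,"roll": -34},
    {"grip": 1,"dx": 30.6,"dy": -36.4,"dz": 0,"roll": -38},
    {"grip": 1,"dx": 33.8,"dy": -40.2,"dz": 0,"roll": -42},
    {"grip": 1,"dx": 37,"dy": -44,"dz": 0,"roll": -46},
    {"grip": 1,"dx": 40.2,"dy": -47.8,"dz": 0.5,"roll": -50},
    {"grip": 1,"dx": 43.4,"dy": -51.6,"dz": 1,"roll": -54},
    {"grip": 1,"dx": 46.6,"dy": -55.4,"dz": 1.5,"roll": -58},
    {"grip": 1,"dx": 49.8,"dy": -59.2,"dz": 2,"roll": -61},
    {"grip": 1,"dx": 53,"dy": -63,"dz": 2.5,"roll": -63},
    {"grip": 1,"dx": 56.2,"dy": -66.8,"dz": 3,"roll": -65},
    {"grip": 1,"dx": 58.8,"dy": -69.8,"dz": 4,"roll": -66.1},
    {"grip": 1,"dx": 59.9,"dy": -71.0,"dz": 4.3,"roll": -66.1}
  ]
}}

```text
time_s: 2.1
ee_pos: [0.5025, 0.355, 0.1678]
tcp_rot: [-0.001, 0.716, 0.698, -0.001]
wrist_force: [-0.5, -0.0, -0.2]
finger_gap: 0.0882
grasp_force: 0.0
```

```bash
cat >> h.py <<'E'
def fcloud(d):
    h,w=d["depth"].shape; u,v=np.meshgrid(np.arange(w),np.arange(h)); D=d["depth"]
    K=d["K"]; a=(u-K[0,2])/K[0,0]; b=(v-K[1,2])/K[1,1]; r=np.hypot(a,b)+1e-9; t=np.minimum(np.tan(np.minimum(r,1.5)),50)/r
    return np.stack([a*t*D,b*t*D,D],-1)@d["R"].T+d["eye"]
E
python3 - <<'E'
from h import *
import pickle
d=cap("wrist"); save(d,"w1.png"); pickle.dump(d,open("w1.pkl","wb"))
P=fcloud(d); Z=P[...,2]
m=(np.linalg.norm(P[...,:2]-[.503,.353],axis=-1)<.06)&(Z>.022)&(Z<.036)
q=P[m]; r=cv2.minAreaRect((q[:,:2]*1000).astype(np.float32)); print(d["eye"],m.sum(),np.median(q[:,2]),r)
go(.503,.353,.012,-1.6)
E
```

```text
[0.50489547 0.43330295 0.34154589] 3388 0.030166752436124905 ((503.3935241699219, 353.7567138671875), (80.42758178710938, 48.7623405456543), 87.92859649658203)
t 2.15 tcp [0.5028 0.3555 0.1676] yaw_y -1.46 dx,dy,dz cm [-0.26  0.06 15.56] roll 0.14 F [-2.  -0.   0.1] gap 0.0884 tilt [-2.e-03  3.e-04 -1.e+00]
```

View pics/w1.png

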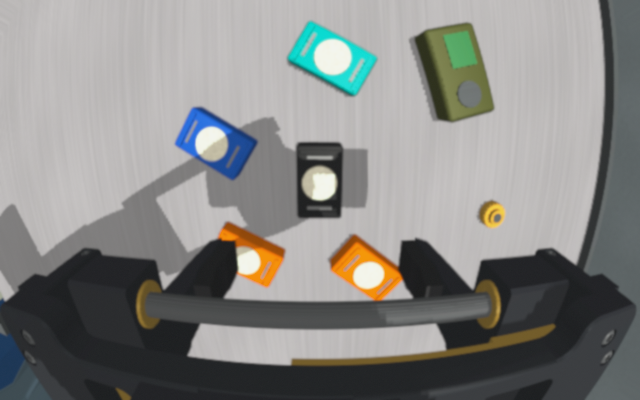

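The wrist picture shows the black cartridge at (320,180), with clear room for the fingers on both sides. The nearest neighbours are the blue one (212,143) and the orange ones (250,255) and (368,270). Wrist and top camera positions agree within about 1 mm.

>>> {"op": "arm_command", "data": {
  "rows": [
    {"grip": 1,"dx": -0.2,"dy": 0.05,"dz": 2,"roll": 0.3},
    {"grip": 1,"dx": -0.2,"dy": 0.05,"dz": 5,"roll": 0.3},
    {"grip": 1,"dx": -0.2,"dy": 0.05,"dz": 8,"roll": 0.3},
    {"grip": 1,"dx": -0.2,"dy": 0.05,"dz": 11,"roll": 0.3},
    {"grip": 1,"dx": -0.2,"dy": 0.05,"dz": 12,"roll": 0.3},
    {"grip": 1,"dx": -0.2,"dy": 0.05,"dz": 12,"roll": 0.3},
    {"grip": 1,"dx": -0.2,"dy": 0.05,"dz": 12,"roll": 0.3},
    {"grip": 1,"dx": -0.2,"dy": 0.05,"dz": 12,"roll": 0.3}
  ]
}}

```text
time_s: 2.95
ee_pos: [0.505, 0.3505, 0.0518]
tcp_rot: [0.001, 0.719, 0.695, 0.002]
wrist_force: [0.1, 0.7, 0.2]
finger_gap: 0.0884
grasp_force: 0.0
```

```bash
python3 - <<'E'
from h import *
go(.5033,.3533,.006,-1.8)
d=cap("wrist"); P=fcloud(d); Z=P[...,2]
m=(np.linalg.norm(P[...,:2]-[.503,.353],axis=-1)<.055)&(Z>.022)&(Z<.034)
q=P[m]; r=cv2.minAreaRect((q[:,:2]*1000).astype(np.float32)); print(m.sum(),np.median(q[:,2]),r)
E
```

```text
t 2.95 tcp [0.505  0.3505 0.0518] yaw_y -1.93 dx,dy,dz cm [ 0.27 -0.19  4.58] roll -0.13 F [0.1 0.7 0.2] gap 0.0884 tilt [ 0.003   0.0013 -1.    ]
7542 0.030146560434199124 ((503.4411926269531, 353.64703369140625), (79.66006469726562, 48.75300216674805), 88.10894012451172)
```

>>> {"op": "arm_command", "data": {
  "rows": [
    {"grip": 1,"dx": 0.3,"dy": -0.17,"dz": 1.5},
    {"grip": 1,"dx": 0.3,"dy": -0.17,"dz": 2.5},
    {"grip": 1,"dx": 0.3,"dy": -0.17,"dz": 2.8},
    {"grip": 1,"dx": 0.3,"dy": -0.17,"dz": 2.8},
    {"grip": 1,"dx": 0.3,"dy": -0.17,"dz": 2.8},
    {"grip": 1,"dx": 0.3,"dy": -0.17,"dz": 2.8}
  ]
}}

```text
validation failed for argument at $.ro...
```

```bash
python3 - <<'E'
from h import *
go(.5034,.3535,.006,-1.85)
E
```

```text
t 3.0 tcp [0.5049 0.3505 0.0517] yaw_y -1.93 dx,dy,dz cm [ 0.29 -0.17  4.57] roll -0.08 F [-0.3  0.1  0.1] gap 0.0881 tilt [ 0.003   0.0013 -1.    ]
```

All fields are required.

>>> {"op": "arm_command", "data": {
  "rows": [
    {"grip": 1,"dx": 0.3,"dy": -0.17,"dz": 1.5,"roll": 0},
    {"grip": 1,"dx": 0.3,"dy": -0.17,"dz": 2.5,"roll": 0},
    {"grip": 1,"dx": 0.3,"dy": -0.17,"dz": 2.8,"roll": 0},
    {"grip": 1,"dx": 0.3,"dy": -0.17,"dz": 2.8,"roll": 0},
    {"grip": 1,"dx": 0.3,"dy": -0.17,"dz": 2.8,"roll": 0},
    {"grip": 1,"dx": 0.3,"dy": -0.17,"dz": 2.8,"roll": 0}
  ]
}}

```text
time_s: 3.6
ee_pos: [0.5023, 0.3532, 0.022]
tcp_rot: [0.0, 0.719, 0.695, 0.0]
wrist_force: [0.4, -0.6, 0.4]
finger_gap: 0.0884
grasp_force: 0.0
```

```bash
python3 - <<'E'
from h import *
go(.5034,.3535,.006,-1.85)
E
```

```text
t 3.6 tcp [0.5023 0.3532 0.022 ] yaw_y -1.92 dx,dy,dz cm [0.04 0.11 1.6 ] roll -0.07 F [ 0.4 -0.6  0.4] gap 0.0884 tilt [ 6.e-04  3.e-04 -1.e+00]
```

>>> {"op": "arm_command", "data": {
  "rows": [
    {"grip": 1,"dx": 0.04,"dy": 0.1,"dz": 1.0,"roll": 0},
    {"grip": 1,"dx": 0.04,"dy": 0.1,"dz": 1.5,"roll": 0},
    {"grip": 1,"dx": 0.04,"dy": 0.1,"dz": 1.5,"roll": 0},
    {"grip": 0.6,"dx": 0.04,"dy": 0.1,"dz": 1.5,"roll": 0},
    {"grip": 0.4,"dx": 0.04,"dy": 0.1,"dz": 1.5,"roll": 0},
    {"grip": 0.2,"dx": 0.04,"dy": 0.1,"dz": 1.5,"roll": 0},
    {"grip": 0.2,"dx": 0.04,"dy": 0.1,"dz": 1.5,"roll": 0},
    {"grip": 0.2,"dx": 0.04,"dy": 0.1,"dz": 1.5,"roll": 0},
    {"grip": 0.2,"dx": 0.04,"dy": 0.1,"dz": 1.5,"roll": 0}
  ]
}}

```text
time_s: 4.5
ee_pos: [0.503, 0.3534, 0.0068]
tcp_rot: [0.0, 0.719, 0.695, 0.0]
wrist_force: [-0.7, -0.4, -0.1]
finger_gap: 0.0423
grasp_force: 0.0
```

```bash
python3 - <<'E'
from h import *
go(.5034,.3535,.006,-1.85)
E
```

```text
t 4.5 tcp [0.503  0.3534 0.0068] yaw_y -1.92 dx,dy,dz cm [0.01 0.03 0.08] roll -0.07 F [-0.7 -0.4 -0.1] gap 0.0423 tilt [ 1.e-04  1.e-04 -1.e+00]
```

```bash
python3 - <<'E'
from h import *
d=cap("wrist"); save(d,"w2.png")
o=sensors.get_obs(); print(o["finger_gap"],o["grasp_force"])
d=cap("side"); save(d,"s2.png"); cv2.imwrite("pics/s2c.png",cv2.resize(d["pixels"][180:400,220:500],(770,605)[:2])[:600,:,::-1])
E
```

```text
0.038275040081007225 0.0
```

View pics/w2.png

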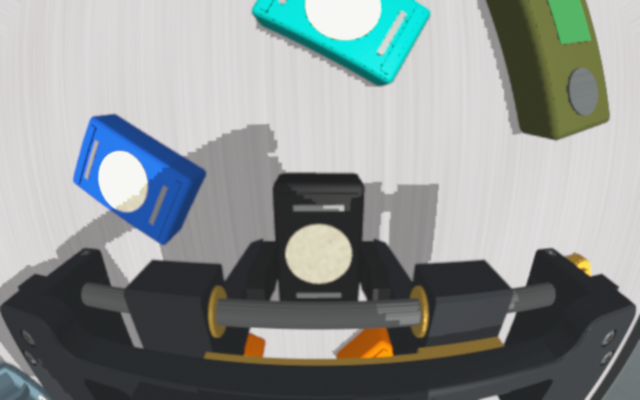

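The wrist picture shows the cartridge at (318,240) between the finger pads at (265,265) and (375,265). They look close to contact, so I let them go on closing.

>>> {"op": "arm_command", "data": {
  "rows": [
    {"grip": 0.2,"dx": 0,"dy": 0,"dz": 0,"roll": 0},
    {"grip": 0.2,"dx": 0,"dy": 0,"dz": 0,"roll": 0}
  ]
}}

```text
time_s: 4.8
ee_pos: [0.503, 0.3534, 0.0067]
tcp_rot: [-0.0, 0.719, 0.695, 0.0]
wrist_force: [0.5, -0.5, 0.7]
finger_gap: 0.0188
grasp_force: 0.0
```

```bash
python3 - <<'E'
from h import *
import pickle
o=sensors.get_obs(); print(o["finger_gap"],o["grasp_force"],o["moment"],o["wrist_force"])
d=cap("wrist"); pickle.dump(d,open("w3.pkl","wb")); P=fcloud(d); Z=P[...,2]
m=(np.linalg.norm(P[...,:2]-[.503,.373],axis=-1)<.055)&(Z>.022)&(Z<.034)
q=P[m]; r=cv2.minAreaRect((q[:,:2]*1000).astype(np.float32)); print(m.sum(),np.median(q[:,2]),r)
a=cv2.resize(d["pixels"][160:320,220:420],(800,640))[:600]; cv2.imwrite("pics/w3c.png",a[:,:,::-1])
E
```

```text
0.018766767414666742 0.0 [-0.08509358 -0.05607947  0.01811331] [ 0.48025745 -0.48956809  0.67388035]
7721 0.030139141212191717 ((503.3302917480469, 357.6601867675781), (72.43089294433594, 48.2852783203125), 88.12870788574219)
```

View pics/w3c.png

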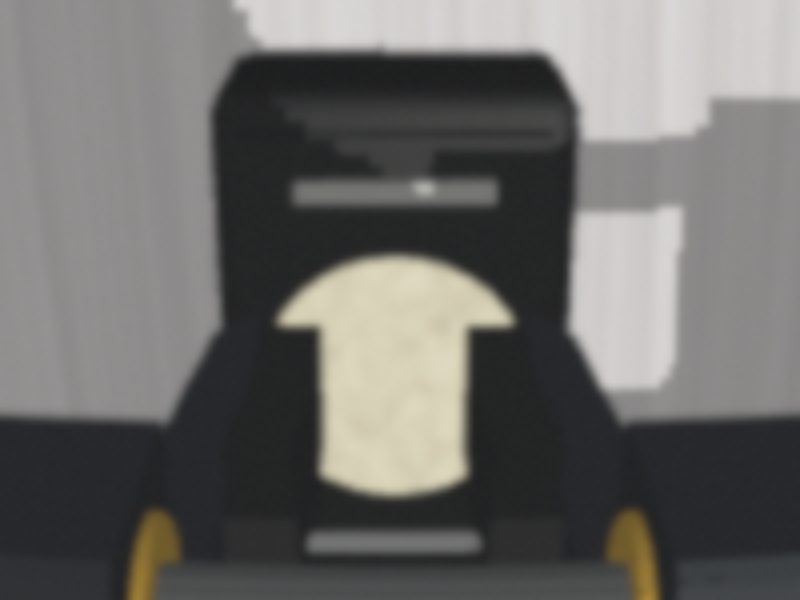

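The fingers are passing over the cartridge's top (gap 19 mm, no contact), although the TCP reads z = 7 mm. I check the real fingertip height with the side camera.

```bash
python3 - <<'E'
from h import *
import pickle
d=cap("side"); pickle.dump(d,open("s3.pkl","wb"))
a=cv2.resize(d["pixels"][200:350,280:480],(800,600),interpolation=cv2.INTER_CUBIC); cv2.imwrite("pics/s3c.png",a[:,:,::-1])
P=cloud(d); m=(np.abs(P[...,0]-.503)<.07)&(np.abs(P[...,1]-.353)<.012)&(P[...,2]<.1)
for x0 in np.arange(.44,.57,.01):
    k=m&(np.abs(P[...,0]-x0)<.005); 
    if k.sum(): print(round(x0,3),k.sum(),np.round(np.percentile(P[k][:,2],[0,25,50,75,100]),3))
d=cap("wrist"); P=fcloud(d); m=(np.abs(P[...,0]-.503)<.06)&(np.abs(P[...,1]-.353)<.03)&(P[...,2]<.2)
print(np.histogram(P[m][:,2],np.arange(0,.2,.01)))
E
```

```text
0.44 46 [-0.003 -0.002 -0.     0.     0.001]
0.45 48 [-0.003 -0.001 -0.     0.     0.002]
0.46 49 [-0.003 -0.001 -0.     0.     0.002]
0.47 47 [-0.003 -0.001 -0.001  0.     0.002]
0.48 48 [-0.001  0.     0.027  0.057  0.077]
0.49 100 [0.025 0.037 0.054 0.072 0.078]
0.5 48 [0.027 0.028 0.029 0.03  0.031]
0.51 101 [0.027 0.03  0.047 0.067 0.078]
0.52 113 [0.025 0.041 0.058 0.072 0.096]
0.53 41 [-0.003 -0.001 -0.     0.025  0.078]
0.54 50 [-0.003 -0.001 -0.001  0.     0.002]
0.55 46 [-0.003 -0.001 -0.001  0.     0.001]
0.56 49 [-0.003 -0.001 -0.     0.     0.002]
(array([ 7107,     0,  2146,  3476,   633,   935,   790,  1225,   405,
         241,   569,  5985,  8005, 12632,  6575,     0,     0,     0,
           0]), array([0.  , 0.01, 0.02, 0.03, 0.04, 0.05, 0.06, 0.07, 0.08, 0.09, 0.1 ,
       0.11, 0.12, 0.13, 0.14, 0.15, 0.16, 0.17, 0.18, 0.19]))
```

View pics/s3c.png

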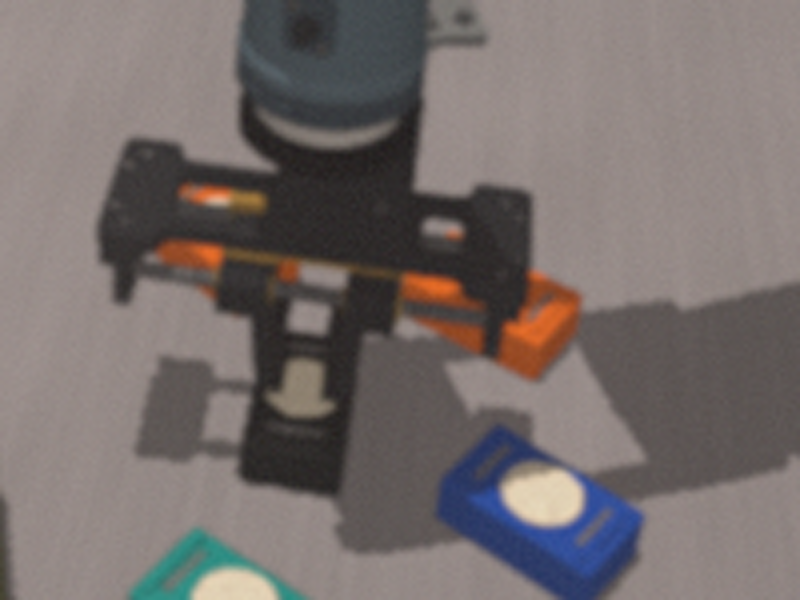

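```bash
python3 - <<'E'
from h import *
import pickle
d=pickle.load(open("s3.pkl","rb")); P=cloud(d)
for ys in np.arange(.335,.40,.004):
    k=(np.abs(P[...,1]-ys)<.002)&(np.abs(P[...,0]-.503)<.04)&(P[...,2]>.033)&(P[...,2]<.13)
    if k.sum(): print(round(ys,3),k.sum(),np.round(np.percentile(P[k][:,2],[0,5,50,95,100]),3),np.round(np.percentile(P[k][:,0],[0,100]),3))
w=cap("wrist"); print(w["eye"],sensors.get_obs()["ee_pos"])
E
```

```text
0.335 14 [0.114 0.115 0.128 0.13  0.13 ] [0.525 0.542]
0.339 24 [0.118 0.119 0.125 0.13  0.13 ] [0.526 0.542]
0.343 28 [0.093 0.104 0.124 0.129 0.13 ] [0.517 0.541]
0.347 17 [0.034 0.038 0.077 0.121 0.121] [0.51 0.54]
0.351 15 [0.044 0.046 0.076 0.078 0.078] [0.488 0.516]
0.355 15 [0.052 0.066 0.077 0.078 0.079] [0.487 0.517]
0.359 14 [0.038 0.05  0.077 0.102 0.103] [0.487 0.518]
0.363 224 [0.033 0.036 0.058 0.077 0.112] [0.477 0.527]
0.367 79 [0.036 0.039 0.06  0.079 0.12 ] [0.476 0.527]
0.371 58 [0.118 0.119 0.122 0.124 0.125] [0.465 0.541]
0.375 81 [0.103 0.113 0.12  0.129 0.13 ] [0.463 0.542]
0.379 110 [0.106 0.109 0.117 0.129 0.13 ] [0.463 0.543]
0.383 63 [0.1   0.109 0.119 0.121 0.122] [0.464 0.541]
0.387 192 [0.1   0.103 0.113 0.121 0.122] [0.464 0.542]
0.391 64 [0.102 0.104 0.112 0.121 0.122] [0.463 0.524]
[0.5056652  0.43164115 0.18050439] [0.50297893 0.35338639 0.00670283]
```

The side cloud shows the finger fronts at z ≈ 0.03–0.078 and the gripper body at about 0.10. So the real fingertips are some 25–28 mm higher than the reported TCP. I open, then go about 22 mm lower.

>>> {"op": "arm_command", "data": {
  "rows": [
    {"grip": 1,"dx": 0,"dy": 0,"dz": 0,"roll": 0},
    {"grip": 1,"dx": 0,"dy": 0,"dz": 0,"roll": 0},
    {"grip": 1,"dx": 0,"dy": 0,"dz": 0,"roll": 0},
    {"grip": 1,"dx": 0,"dy": 0,"dz": 0,"roll": 0},
    {"grip": 1,"dx": 0,"dy": 0,"dz": 0,"roll": 0},
    {"grip": 1,"dx": 0,"dy": 0,"dz": 0,"roll": 0},
    {"grip": 1,"dx": 0,"dy": 0.03,"dz": 0.7,"roll": 0},
    {"grip": 1,"dx": 0,"dy": 0.03,"dz": 1.4,"roll": 0},
    {"grip": 1,"dx": 0,"dy": 0.03,"dz": 1.8,"roll": 0},
    {"grip": 1,"dx": 0,"dy": 0.03,"dz": 2.0,"roll": 0},
    {"grip": 1,"dx": 0,"dy": 0.03,"dz": 2.0,"roll": 0},
    {"grip": 1,"dx": 0,"dy": 0.03,"dz": 2.0,"roll": 0}
  ]
}}

```text
time_s: 6.2
ee_pos: [0.5034, 0.3534, -0.0133]
tcp_rot: [-0.0, 0.719, 0.695, 0.0]
wrist_force: [0.2, 0.8, 1.0]
finger_gap: 0.0877
grasp_force: 0.0
```

```bash
python3 - <<'E'
from h import *
go(.5034,.3535,-.0153,-1.85)
d=cap("side"); P=cloud(d); Z=P[...,2]
# finger fronts when open: x about .503+-(44..62)
for s in(-1,1):
    k=(np.abs(P[...,0]-.503-s*.052)<.008)&(np.abs(P[...,1]-.365)<.006)&(Z>.004)&(Z<.09)
    print(s,k.sum(),np.round(np.percentile(Z[k],[0,5,50,95,100]),3) if k.sum() else "", np.round(np.percentile(P[k][:,1],[5,50,95]),3) if k.sum() else "",np.round(np.percentile(P[k][:,0],[0,100]),3) if k.sum() else "")
w=cap("wrist"); P=fcloud(w); Z=P[...,2]
m=(np.abs(P[...,0]-.503)<.04)&(np.abs(P[...,1]-.363)<.045)&(Z>.022)&(Z<.034)
print(m.sum(),cv2.minAreaRect((P[m][:,:2]*1000).astype(np.float32)),np.percentile(P[m][:,1],[1,99]))
E
```

```text
t 6.2 tcp [ 0.5034  0.3534 -0.0133] yaw_y -1.93 dx,dy,dz cm [0.01 0.   0.2 ] roll -0.08 F [0.2 0.8 1. ] gap 0.0877 tilt [ 0.  0. -1.]
-1 148 [0.012 0.016 0.038 0.058 0.06 ] [0.363 0.366 0.368] [0.443 0.458]
1 142 [0.012 0.016 0.04  0.061 0.089] [0.36  0.362 0.364] [0.547 0.562]
10904 ((503.727294921875, 364.4437255859375), (58.864410400390625, 48.4936408996582), 88.2380142211914) [0.33734737 0.39348676]
```

>>> {"op": "arm_command", "data": {
  "rows": [
    {"grip": 1,"dx": 0,"dy": 0,"dz": 0.4,"roll": 0},
    {"grip": 0.7,"dx": 0,"dy": 0,"dz": 0.4,"roll": 0},
    {"grip": 0.6,"dx": 0,"dy": 0,"dz": 0.4,"roll": 0},
    {"grip": 0.5,"dx": 0,"dy": 0,"dz": 0.4,"roll": 0},
    {"grip": 0.3,"dx": 0,"dy": 0,"dz": 0.4,"roll": 0},
    {"grip": 0.2,"dx": 0,"dy": 0,"dz": 0.4,"roll": 0},
    {"grip": 0.2,"dx": 0,"dy": 0,"dz": 0.4,"roll": 0},
    {"grip": 0.2,"dx": 0,"dy": 0,"dz": 0.4,"roll": 0}
  ]
}}

```text
time_s: 7.1
ee_pos: [0.5033, 0.3534, -0.0172]
tcp_rot: [0.0, 0.719, 0.695, 0.0]
wrist_force: [-0.3, 0.4, 0.6]
finger_gap: 0.0479
grasp_force: 30.0
```

```bash
python3 - <<'E'
from h import *
go(.5,.5,.1,17.8); print(sensors.get_obs()["grasp_force"])
w=cap("wrist"); P=fcloud(w); Z=P[...,2]
m=(np.abs(P[...,0]-.503)<.022)&(np.abs(P[...,1]-.383)<.025)&(Z>.022)&(Z<.034)
print("far end y",np.percentile(P[m][:,1],[99,99.9]))
E
```

```text
t 7.1 tcp [ 0.5033  0.3534 -0.0172] yaw_y -1.93 dx,dy,dz cm [ 14.64  -0.83 -11.72] roll -19.73 F [-0.3  0.4  0.6] gap 0.0479 tilt [ 1.e-04  0.e+00 -1.e+00]
29.995386768132448
far end y [0.39356219 0.39394998]
```

The grip is secure: gap 47.9 mm, force 30 N. I lift and carry it over the platform.

>>> {"op": "arm_command", "data": {
  "rows": [
    {"grip": 0.2,"dx": 0,"dy": 0,"dz": -1,"roll": 0},
    {"grip": 0.2,"dx": 0,"dy": 0,"dz": -4,"roll": 0},
    {"grip": 0.2,"dx": 0,"dy": 0,"dz": -7,"roll": 0},
    {"grip": 0.2,"dx": 0,"dy": 0,"dz": -10,"roll": 0},
    {"grip": 0.2,"dx": 0,"dy": 0,"dz": -13,"roll": 0},
    {"grip": 0.2,"dx": 0,"dy": 0,"dz": -15.5,"roll": 0},
    {"grip": 0.2,"dx": 0,"dy": 0,"dz": -15.8,"roll": 0}
  ]
}}

```text
time_s: 7.85
ee_pos: [0.5055, 0.3545, 0.1453]
tcp_rot: [0.001, 0.719, 0.695, 0.003]
wrist_force: [0.2, -0.1, -1.0]
finger_gap: 0.0476
grasp_force: 30.0
```

```bash
python3 - <<'E'
from h import *
go(.5,-.0796,.141,17.8); print(sensors.get_obs()["grasp_force"])
E
```

```text
t 7.85 tcp [0.5055 0.3545 0.1453] yaw_y -1.92 dx,dy,dz cm [-43.41   0.89   0.3 ] roll -19.72 F [ 0.2 -0.1 -1. ] gap 0.0476 tilt [ 0.0067  0.003  -1.    ]
29.99553789384663
```

>>> {"op": "arm_command", "data": {
  "rows": [
    {"grip": 0.2,"dx": -1,"dy": 0,"dz": 0,"roll": -1},
    {"grip": 0.2,"dx": -3.5,"dy": 0.1,"dz": 0,"roll": -3},
    {"grip": 0.2,"dx": -7,"dy": 0.2,"dz": 0,"roll": -5},
    {"grip": 0.2,"dx": -10.5,"dy": 0.3,"dz": 0,"roll": -7},
    {"grip": 0.2,"dx": -14,"dy": 0.4,"dz": 0,"roll": -9},
    {"grip": 0.2,"dx": -17.5,"dy": 0.5,"dz": 0,"roll": -11},
    {"grip": 0.2,"dx": -21,"dy": 0.6,"dz": 0,"roll": -13},
    {"grip": 0.2,"dx": -24.5,"dy": 0.7,"dz": 0,"roll": -15},
    {"grip": 0.2,"dx": -28,"dy": 0.8,"dz": 0,"roll": -17},
    {"grip": 0.2,"dx": -31.5,"dy": 0.9,"dz": 0,"roll": -18},
    {"grip": 0.2,"dx": -35,"dy": 1,"dz": 0,"roll": -19},
    {"grip": 0.2,"dx": -38.5,"dy": 1.1,"dz": 0,"roll": -19.7},
    {"grip": 0.2,"dx": -41,"dy": 1.1,"dz": 0,"roll": -19.7},
    {"grip": 0.2,"dx": -42.7,"dy": 1.1,"dz": 0,"roll": -19.7},
    {"grip": 0.2,"dx": -43.3,"dy": 1.1,"dz": 0,"roll": -19.7},
    {"grip": 0.2,"dx": -43.3,"dy": 1.1,"dz": 2,"roll": -19.7},
    {"grip": 0.2,"dx": -43.3,"dy": 1.1,"dz": 4,"roll": -19.7},
    {"grip": 0.2,"dx": -43.3,"dy": 1.1,"dz": 5,"roll": -19.7},
    {"grip": 0.2,"dx": -43.3,"dy": 1.1,"dz": 5,"roll": -19.7},
    {"grip": 0.2,"dx": -43.3,"dy": 1.1,"dz": 5,"roll": -19.7}
  ]
}}

```text
time_s: 9.85
ee_pos: [0.4998, -0.0793, 0.0909]
tcp_rot: [-0.0, 0.589, 0.808, 0.0]
wrist_force: [0.1, -0.5, -0.9]
finger_gap: 0.048
grasp_force: 30.0
```

```bash
python3 - <<'E'
from h import *
import pickle
go(.5,-.0796,.065,17.8); print(sensors.get_obs()["grasp_force"])
w=cap("wrist"); save(w,"w4.png"); pickle.dump(w,open("w4.pkl","wb")); P=fcloud(w)
# base frame guess
c,s=np.cos(np.radians(17.8)),np.sin(np.radians(17.8)); ex=np.array([c,s]);ey=np.array([-s,c]); C=np.array([.5,-.0796])
q=P[...,:2]-C; X=q@ex; Y=q@ey; Z=P[...,2]
def st(n,k):
    r=cv2.minAreaRect((P[k][:,:2]*1000).astype(np.float32)); print(n,k.sum(),"z",np.median(Z[k]).round(4),"X",np.percentile(X[k],[.5,99.5]).round(4),"Y",np.percentile(Y[k],[.5,99.5]).round(4),"ang",r[2])
st("cart",(abs(X)<.035)&(Y>0)&(Y<.06)&(Z>.095)&(Z<.12))
st("handle",(abs(X)<.02)&(abs(Y-.09)<.02)&(Z>.108)&(Z<.12))
st("plat",(abs(X)<.035)&(abs(Y)<.05)&(Z>.055)&(Z<.07))
st("strip",(X>.0)&(abs(Y)<.2)&(Z>.018)&(Z<.025))
E
```

```text
t 9.85 tcp [ 0.4998 -0.0793  0.0909] yaw_y 17.81 dx,dy,dz cm [-0.03  0.01  2.59] roll 0.01 F [ 0.1 -0.5 -0.9] gap 0.048 tilt [-2.e-04  2.e-04 -1.e+00]
29.995522247627378
cart 322 z 0.1169 X [-0.0318  0.0325] Y [0.0097 0.0405] ang 17.662939071655273
handle 1387 z 0.1167 X [-0.0085  0.009 ] Y [0.0803 0.0983] ang 18.05596923828125
plat 1420 z 0.0637 X [-0.0236  0.024 ] Y [0.0277 0.0398] ang 17.44399642944336
strip 5743 z 0.0237 X [0.045  0.4512] Y [-0.1139  0.1083] ang 88.43795776367188
```

View pics/w4.png

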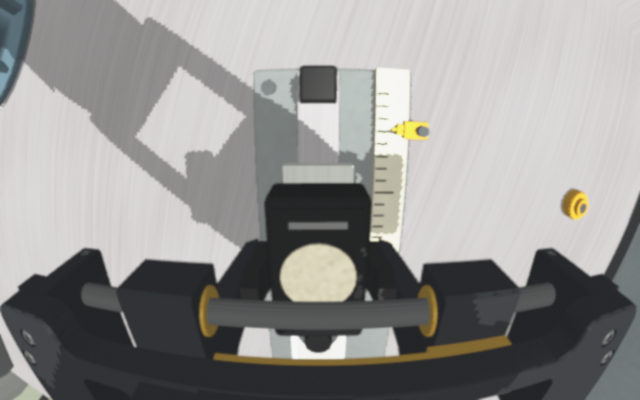

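The wrist picture shows the cartridge held over the platform. The platform's visible end is at (318,172), the post at (318,84), and the brass clip at (412,130) with its nose at (390,130). Platform and post match the top-camera frame within 1 mm.

```bash
cat >> h.py <<'E'
YAW=17.8; c_,s_=np.cos(np.radians(YAW)),np.sin(np.radians(YAW)); ex=np.array([c_,s_]); ey=np.array([-s_,c_]); C=np.array([.5,-.0796])
def fr(P): q=P[...,:2]-C; return q@ex,q@ey,P[...,2]
E
python3 - <<'E'
from h import *
import pickle
w=pickle.load(open("w4.pkl","rb")); X,Y,Z=fr(fcloud(w)); im=w["pixels"].astype(int)
k=(abs(X)<.035)&(Y>0)&(Y<.06)&(Z>.13)&(Z<.14); k[:, :]&=True
print("cart top",k.sum(),np.median(Z[k]),"X",np.percentile(X[k],[.5,99.5]),"Y",np.percentile(Y[k],[99,99.8]))
row=k&(Y>.03); print("X near end",np.percentile(X[row],[1,99]), [ (round(y,3),round(np.percentile(Y[k&(abs(X-x)<.003)],99),4)) for x,y in((-.018,-.018),(0,0),(.018,.018))])
# membrane centre (36mm white)
m=k&(im.min(-1)>150); print("membrane",m.sum(),X[m].mean(),Y[m].max(),)
# brass clip
for d,n in((w,"wrist"),(pickle.load(open("top0.pkl","rb")),"top")):
    A,B,Zz=fr(fcloud(d) if n=="wrist" else cloud(d)); I=d["pixels"].astype(int)
    b=(I[...,0]-I[...,2]>60)&(A>.03)&(A<.1)&(abs(B)<.15)&(Zz>.015)
    print(n,b.sum(),"z",np.median(Zz[b]),"X",A[b].min(),A[b].max(),"Y range",np.percentile(B[b],[1,99]),"mid",np.mean(np.percentile(B[b],[1,99])))
    nose=b&(A<A[b].min()+.006); print(" nose Y",B[nose].mean(),nose.sum()," body Y",np.percentile(B[b&(A>A[b].min()+.012)],[2,50,98]))
E
```

```text
cart top 8975 0.1380627075286086 X [-0.03260662  0.03258914] Y [0.04010632 0.04039742]
X near end [-0.02293587  0.02341271] [(-0.018, np.float64(0.0401)), (0, np.float64(0.0402)), (0.018, np.float64(0.0402))]
membrane 1926 0.0002714691659047491 0.018198771997715163
wrist 1689 z 0.20394556403130165 X 0.030016034010537058 0.08615624040010737 Y range [0.0178699  0.06820562] mid 0.04303775626128428
 nose Y 0.023717632598051614 657  body Y [0.01799431 0.05597306 0.06822748]
top 28 z 0.02937888714343606 X 0.06157360883397908 0.07857962545093058 Y range [0.05671885 0.06823458] mid 0.06247671124820976
 nose Y 0.06308701509977144 7  body Y [0.05813241 0.06521329 0.0683314 ]
```

>>> {"op": "arm_command", "data": {
  "rows": [
    {"grip": 0.2,"dx": -0.06,"dy": 0,"dz": 1,"roll": 0},
    {"grip": 0.2,"dx": -0.06,"dy": 0,"dz": 2.5,"roll": 0},
    {"grip": 0.2,"dx": -0.06,"dy": 0,"dz": 3.5,"roll": 0},
    {"grip": 0.2,"dx": -0.06,"dy": 0,"dz": 4.0,"roll": 0},
    {"grip": 0.2,"dx": -0.06,"dy": 0,"dz": 4.3,"roll": 0},
    {"grip": 0.2,"dx": -0.06,"dy": 0,"dz": 4.4,"roll": 0},
    {"grip": 0.2,"dx": -0.06,"dy": 0,"dz": 4.4,"roll": 0},
    {"grip": 0.2,"dx": -0.06,"dy": 0,"dz": 4.4,"roll": 0},
    {"grip": 0.2,"dx": -0.06,"dy": 0,"dz": 4.4,"roll": 0}
  ]
}}

```text
time_s: 10.8
ee_pos: [0.5003, -0.0804, 0.0471]
tcp_rot: [0.0, 0.589, 0.808, 0.0]
wrist_force: [-0.6, -0.5, -1.3]
finger_gap: 0.0477
grasp_force: 30.0
```

```bash
python3 - <<'E'
from h import *
go(*(C-.0005*ey),.0448,17.8)
w=cap("wrist"); X,Y,Z=fr(fcloud(w))
def st(n,k): print(n,k.sum(),"z",np.median(Z[k]).round(4),"X",np.percentile(X[k],[1,99]).round(4),"Y",np.percentile(Y[k],[1,99]).round(4))
st("cart end",(abs(X)<.03)&(Y>.028)&(Y<.06)&(Z>.085)&(Z<.1))
st("plat",(abs(X)<.035)&(abs(Y)<.05)&(Z>.055)&(Z<.067))
st("handle",(abs(X)<.02)&(abs(Y-.09)<.02)&(Z>.108)&(Z<.12))
E
```

```text
t 10.8 tcp [ 0.5003 -0.0804  0.0471] yaw_y 17.78 dx,dy,dz cm [0.04 0.   0.23] roll -0.02 F [-0.6 -0.5 -1.3] gap 0.0477 tilt [ 7.e-04 -3.e-04 -1.e+00]
cart end 3134 z 0.094 X [-0.0227  0.0234] Y [0.0282 0.0392]
plat 642 z 0.0629 X [-0.0233  0.0235] Y [0.0375 0.0398]
handle 2779 z 0.1166 X [-0.0083  0.0091] Y [0.0802 0.0981]
```

>>> {"op": "arm_command", "data": {
  "rows": [
    {"grip": 0.2,"dx": 0.03,"dy": 0,"dz": 0.1,"roll": 0},
    {"grip": 0.2,"dx": 0.03,"dy": 0,"dz": 0.2,"roll": 0},
    {"grip": 0.2,"dx": 0.03,"dy": 0,"dz": 0.2,"roll": 0},
    {"grip": 0.2,"dx": 0.03,"dy": 0,"dz": 0.2,"roll": 0}
  ]
}}

```text
time_s: 11.25
ee_pos: [0.4999, -0.0801, 0.0448]
tcp_rot: [0.0, 0.589, 0.808, 0.0]
wrist_force: [-0.6, -0.1, -0.9]
finger_gap: 0.0477
grasp_force: 30.0
```

>>> {"op": "arm_command", "data": {
  "rows": [
    {"grip": 0.2,"dx": 0,"dy": 0,"dz": 0.04,"roll": 0},
    {"grip": 0.2,"dx": 0,"dy": 0,"dz": 0.08,"roll": 0},
    {"grip": 0.2,"dx": 0,"dy": 0,"dz": 0.08,"roll": 0}
  ]
}}

```text
time_s: 11.55
ee_pos: [0.4999, -0.0801, 0.0447]
tcp_rot: [0.0, 0.589, 0.808, -0.0]
wrist_force: [-3.7, 1.0, 8.6]
finger_gap: 0.0478
grasp_force: 30.0
```

Contact with the platform (8.6 N). I ease off and release.

>>> {"op": "arm_command", "data": {
  "rows": [
    {"grip": 0.2,"dx": 0,"dy": 0,"dz": -0.06,"roll": 0},
    {"grip": 0.2,"dx": 0,"dy": 0,"dz": -0.06,"roll": 0},
    {"grip": 0.6,"dx": 0,"dy": 0,"dz": -0.06,"roll": 0},
    {"grip": 0.7,"dx": 0,"dy": 0,"dz": -0.06,"roll": 0},
    {"grip": 0.85,"dx": 0,"dy": 0,"dz": -0.06,"roll": 0},
    {"grip": 1,"dx": 0,"dy": 0,"dz": -0.06,"roll": 0},
    {"grip": 1,"dx": 0,"dy": 0,"dz": -0.06,"roll": 0},
    {"grip": 1,"dx": 0,"dy": 0,"dz": -1,"roll": 0},
    {"grip": 1,"dx": 0,"dy": 0,"dz": -3,"roll": 0},
    {"grip": 1,"dx": 0,"dy": 0,"dz": -6,"roll": 0},
    {"grip": 1,"dx": 0,"dy": 0,"dz": -10,"roll": 0},
    {"grip": 1,"dx": -4,"dy": 0,"dz": -12,"roll": 0},
    {"grip": 1,"dx": -8,"dy": 0,"dz": -12,"roll": 0},
    {"grip": 1,"dx": -10.5,"dy": 0,"dz": -12,"roll": 0},
    {"grip": 1,"dx": -11,"dy": 0,"dz": -12,"roll": 0},
    {"grip": 1,"dx": -11,"dy": 0,"dz": -12,"roll": 0},
    {"grip": 1,"dx": -11,"dy": 0,"dz": -12,"roll": 0}
  ]
}}

```text
time_s: 13.25
ee_pos: [0.5329, -0.1837, 0.1637]
tcp_rot: [-0.001, 0.589, 0.808, 0.0]
wrist_force: [-0.8, 0.5, -0.4]
finger_gap: 0.088
grasp_force: 0.0
```

```bash
python3 - <<'E'
from h import *
import pickle
B=C-.11*ey; print("button",B); go(*B,.09,17.8)
w=cap("wrist"); pickle.dump(w,open("w5.pkl","wb")); X,Y,Z=fr(fcloud(w)); im=w["pixels"]
def st(n,k):
    P=np.stack([X[k],Y[k]],-1)*1000; r=cv2.minAreaRect(P.astype(np.float32)); print(n,k.sum(),"z",np.median(Z[k]).round(4),"X",np.percentile(X[k],[1,99]).round(4),"Y",np.percentile(Y[k],[1,99]).round(4),np.round(r[0],1),np.round(r[1],1),round(r[2],1))
st("cart",(abs(X)<.03)&(abs(Y)<.06)&(Z>.085)&(Z<.1))
st("plat",(abs(X)<.035)&(abs(Y)<.05)&(Z>.055)&(Z<.067))
st("handle",(abs(X)<.02)&(abs(Y-.09)<.02)&(Z>.108)&(Z<.12))
st("button",(abs(X)<.02)&(abs(Y+.11)<.02)&(Z>.064)&(Z<.075))
A=np.argwhere((abs(X)<.05)&(abs(Y-.02)<.1)&(Z>.05)&(Z<.12)); v0,u0=A.min(0)-5; v1,u1=A.max(0)+5; v0=max(v0,0);print(u0,u1,v0,v1)
cr=im[v0:v1,u0:u1]; s=min(800/cr.shape[1],600/cr.shape[0]); cv2.imwrite("pics/w5c.png",cv2.resize(cr,None,fx=s,fy=s,interpolation=cv2.INTER_CUBIC)[:,:,::-1])
b=(im[...,0].astype(int)-im[...,2]>60)&(X>.04)&(X<.1)&(Y>-.02)&(Y<.15)&(Z>.015)&(Z<.05)
print("clip",b.sum(),"X",np.percentile(X[b],[1,99]),"Y",np.percentile(Y[b],[1,99]),"z",np.median(Z[b]))
for x in np.arange(.044,.082,.004):
    k=b&(abs(X-x)<.002)
    if k.sum(): print(round(x,3),k.sum(),np.percentile(Y[k],[2,98]).round(4))
E
```

```text
button [ 0.53362648 -0.18433423]
t 13.25 tcp [ 0.5329 -0.1837  0.1637] yaw_y 17.8 dx,dy,dz cm [-0.09  0.05  7.37] roll -0.0 F [-0.8  0.5 -0.4] gap 0.088 tilt [-8.e-04  9.e-04 -1.e+00]
cart 5906 z 0.0922 X [-0.0228  0.0237] Y [-0.04    0.0376] [ 0.5 -0.9] [79.9 48.3] 89.9
  return _methods._mean(a, axis=axis, dtype=dtype,
  ret = ret.dtype.type(ret / rcount)
Traceback (most recent call last):
IndexError: index -1 is out of bounds for axis 0 with size 0
```

```bash
python3 - <<'E'
from h import *
import pickle
w=pickle.load(open("w5.pkl","rb")); X,Y,Z=fr(fcloud(w)); im=w["pixels"]
def st(n,k):
    if not k.sum(): print(n,0); return
    P=np.stack([X[k],Y[k]],-1)*1000; r=cv2.minAreaRect(P.astype(np.float32)); print(n,k.sum(),"z",np.median(Z[k]).round(4),"X",np.percentile(X[k],[1,99]).round(4),"Y",np.percentile(Y[k],[1,99]).round(4),np.round(r[0],1),np.round(r[1],1),round(r[2],1))
st("handle",(abs(X)<.02)&(abs(Y-.09)<.02)&(Z>.108)&(Z<.12))
st("button",(abs(X)<.02)&(abs(Y+.11)<.02)&(Z>.064)&(Z<.075))
A=np.argwhere((abs(X)<.06)&(abs(Y-.02)<.1)&(Z>.02)&(Z<.12)); v0,u0=np.maximum(A.min(0)-5,0); v1,u1=A.max(0)+5;print(u0,u1,v0,v1)
cr=im[v0:v1,u0:u1]; s=min(800/cr.shape[1],600/cr.shape[0]); cv2.imwrite("pics/w5c.png",cv2.resize(cr,None,fx=s,fy=s,interpolation=cv2.INTER_CUBIC)[:,:,::-1])
for n in ("w4","w5"):
    w=pickle.load(open(n+".pkl","rb")); X,Y,Z=fr(fcloud(w)); im=w["pixels"]
    b=(im[...,0].astype(int)-im[...,2]>60)&(X>.04)&(X<.1)&(Y>-.02)&(Y<.15)&(Z>.015)&(Z<.05)
    print("clip",n,b.sum(),"X",np.percentile(X[b],[1,99]),"Y",np.percentile(Y[b],[1,99]),"z",np.median(Z[b]))
    for x in np.arange(.044,.084,.004):
        k=b&(abs(X-x)<.002)
        if k.sum()>3: print(round(x,3),k.sum(),np.percentile(Y[k],[2,98]).round(4))
    k=(im.max(-1)<90)&(X>.03)&(X<.06)&(abs(Y+.038)<.02)&(Z>.023)&(Z<.034); 
    if k.sum(): print("pointer",k.sum(),np.percentile(X[k],[1,99]),np.percentile(Y[k],[2,50,98]),np.median(Z[k]))
E
```

```text
handle 0
button 528 z 0.0696 X [-0.0108  0.0118] Y [-0.1209 -0.0993] [   0.5 -110. ] [22.6 22.8] 89.4
283 383 0 163
clip w4 444 X [0.05850827 0.08552412] Y [0.05506742 0.06861155] z 0.03152326432556243
0.056 4 [0.0605 0.0622]
0.06 35 [0.0583 0.0644]
0.064 55 [0.0579 0.0655]
0.068 104 [0.0552 0.0684]
0.072 89 [0.0554 0.0686]
0.076 80 [0.0555 0.0687]
0.08 39 [0.055  0.0683]
0.084 36 [0.055  0.0684]
clip w5 261 X [0.05895107 0.08543078] Y [0.05426919 0.06869095] z 0.03144586341087802
0.06 21 [0.0582 0.0647]
0.064 32 [0.0571 0.0658]
0.068 57 [0.0545 0.0675]
0.072 54 [0.0547 0.068 ]
0.076 52 [0.0547 0.0687]
0.08 23 [0.0543 0.0673]
0.084 20 [0.0542 0.059 ]
```

View pics/w5c.png

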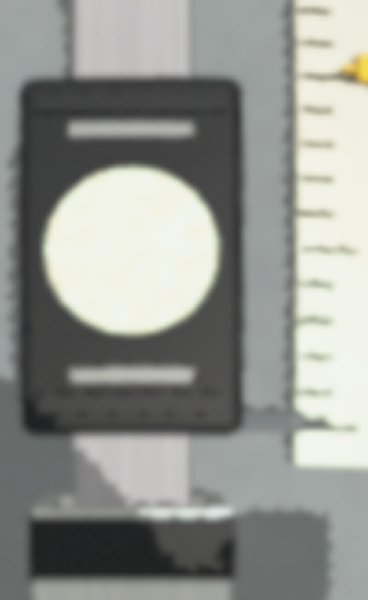

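The crop shows the cartridge square on the platform, covering it completely. Its centre is about 0.5 mm off, with the clip nose at a tick ten ticks (100 mm) above the pointer. Next I press the button.

>>> {"op": "arm_command", "data": {
  "rows": [
    {"grip": 0,"dx": -0.05,"dy": 0.05,"dz": 0,"roll": 0},
    {"grip": 0,"dx": -0.05,"dy": 0.05,"dz": 1,"roll": 0},
    {"grip": 0,"dx": -0.05,"dy": 0.05,"dz": 2,"roll": 0},
    {"grip": 0,"dx": -0.05,"dy": 0.05,"dz": 3,"roll": 0},
    {"grip": 0,"dx": -0.05,"dy": 0.05,"dz": 4,"roll": 0},
    {"grip": 0,"dx": -0.05,"dy": 0.05,"dz": 5,"roll": 0},
    {"grip": 0,"dx": -0.05,"dy": 0.05,"dz": 6,"roll": 0},
    {"grip": 0,"dx": -0.05,"dy": 0.05,"dz": 7,"roll": 0},
    {"grip": 0,"dx": -0.05,"dy": 0.05,"dz": 8,"roll": 0},
    {"grip": 0,"dx": -0.05,"dy": 0.05,"dz": 9,"roll": 0},
    {"grip": 0,"dx": -0.05,"dy": 0.05,"dz": 10,"roll": 0},
    {"grip": 0,"dx": -0.05,"dy": 0.05,"dz": 10.8,"roll": 0},
    {"grip": 0,"dx": -0.05,"dy": 0.05,"dz": 11.2,"roll": 0},
    {"grip": 0,"dx": -0.05,"dy": 0.05,"dz": 11.4,"roll": 0},
    {"grip": 0,"dx": -0.05,"dy": 0.05,"dz": 11.4,"roll": 0}
  ]
}}

```text
time_s: 14.8
ee_pos: [0.5341, -0.1851, 0.0498]
tcp_rot: [-0.0, 0.589, 0.808, 0.0]
wrist_force: [-0.5, -0.9, 0.3]
finger_gap: 0.0003
grasp_force: 0.0
```

>>> {"op": "arm_command", "data": {
  "rows": [
    {"grip": 0,"dx": 0.05,"dy": 0,"dz": 0.3,"roll": 0},
    {"grip": 0,"dx": 0.05,"dy": 0,"dz": 0.6,"roll": 0},
    {"grip": 0,"dx": 0.05,"dy": 0,"dz": 0.9,"roll": 0},
    {"grip": 0,"dx": 0.05,"dy": 0,"dz": 1.1,"roll": 0},
    {"grip": 0,"dx": 0.05,"dy": 0,"dz": 1.1,"roll": 0},
    {"grip": 0,"dx": 0.05,"dy": 0,"dz": 1.1,"roll": 0}
  ]
}}

```text
time_s: 15.4
ee_pos: [0.5338, -0.1846, 0.0388]
tcp_rot: [-0.0, 0.589, 0.808, -0.0]
wrist_force: [0.0, -0.2, 0.2]
finger_gap: 0.0005
grasp_force: 0.0
```

>>> {"op": "arm_command", "data": {
  "rows": [
    {"grip": 0,"dx": 0,"dy": 0,"dz": 0.15,"roll": 0},
    {"grip": 0,"dx": 0,"dy": 0,"dz": 0.3,"roll": 0},
    {"grip": 0,"dx": 0,"dy": 0,"dz": 0.45,"roll": 0},
    {"grip": 0,"dx": 0,"dy": 0,"dz": 0.45,"roll": 0}
  ]
}}

```text
time_s: 15.8
ee_pos: [0.5338, -0.1846, 0.0344]
tcp_rot: [-0.0, 0.589, 0.808, -0.0]
wrist_force: [-1.9, 0.5, 3.0]
finger_gap: 0.0004
grasp_force: 1.7
```

>>> {"op": "arm_command", "data": {
  "rows": [
    {"grip": 0,"dx": 0,"dy": 0,"dz": 0.15,"roll": 0},
    {"grip": 0,"dx": 0,"dy": 0,"dz": 0.3,"roll": 0},
    {"grip": 0,"dx": 0,"dy": 0,"dz": 0.3,"roll": 0}
  ]
}}

```text
time_s: 16.1
ee_pos: [0.5339, -0.1847, 0.0342]
tcp_rot: [-0.0, 0.589, 0.808, -0.0]
wrist_force: [-12.1, 5.1, 27.0]
finger_gap: 0.0004
grasp_force: 13.6
```

>>> {"op": "arm_command", "data": {
  "rows": [
    {"grip": 0,"dx": 0,"dy": 0,"dz": 0.1,"roll": 0},
    {"grip": 0,"dx": 0,"dy": 0,"dz": 0.2,"roll": 0},
    {"grip": 0,"dx": 0,"dy": 0,"dz": 0.2,"roll": 0}
  ]
}}

```text
time_s: 16.4
ee_pos: [0.534, -0.1847, 0.0341]
tcp_rot: [-0.0, 0.589, 0.808, -0.0]
wrist_force: [-18.1, 8.2, 43.1]
finger_gap: 0.0006
grasp_force: 21.3
```

The button bottomed out at reported z = 34 mm (tip about 60 mm), so it is fully down. That last press reached 43 N, so I back off at once and go to the post.

>>> {"op": "arm_command", "data": {
  "rows": [
    {"grip": 0,"dx": 0,"dy": 0,"dz": -0.5,"roll": 0},
    {"grip": 0,"dx": 0,"dy": 0,"dz": -1.5,"roll": 0},
    {"grip": 0,"dx": 0,"dy": 0,"dz": -4,"roll": 0},
    {"grip": 0.3,"dx": 0,"dy": 0,"dz": -8,"roll": 0},
    {"grip": 0.6,"dx": 0,"dy": 0,"dz": -11,"roll": 0},
    {"grip": 0.6,"dx": 2,"dy": 0,"dz": -12,"roll": 0},
    {"grip": 0.6,"dx": 5,"dy": 0,"dz": -12,"roll": 0},
    {"grip": 0.6,"dx": 9,"dy": 0,"dz": -12,"roll": 0},
    {"grip": 0.6,"dx": 13,"dy": 0,"dz": -12,"roll": 0},
    {"grip": 0.6,"dx": 16.5,"dy": 0,"dz": -12,"roll": 0},
    {"grip": 0.6,"dx": 19,"dy": 0,"dz": -12,"roll": 0},
    {"grip": 0.6,"dx": 20,"dy": 0,"dz": -12,"roll": 0},
    {"grip": 0.6,"dx": 20,"dy": 0,"dz": -12,"roll": 0},
    {"grip": 0.6,"dx": 20,"dy": 0,"dz": -12,"roll": 0},
    {"grip": 0.6,"dx": 20,"dy": 0,"dz": -12,"roll": 0}
  ]
}}

```text
time_s: 17.9
ee_pos: [0.4734, 0.0047, 0.1495]
tcp_rot: [0.0, 0.59, 0.808, -0.0]
wrist_force: [-0.6, 0.2, -0.6]
finger_gap: 0.0529
grasp_force: 0.0
```

```bash
python3 - <<'E'
from h import *
import pickle
go(*(C+.0895*ey+.0002*ex),.07,17.8)
t=cap("top"); pickle.dump(t,open("t6.pkl","wb")); X,Y,Z=fr(cloud(t))
def st(n,k):
    if k.sum()<5: print(n,k.sum()); return
    P=np.stack([X[k],Y[k]],-1)*1000; r=cv2.minAreaRect(P.astype(np.float32)); print(n,k.sum(),"z",np.median(Z[k]).round(4),"X",np.percentile(X[k],[1,99]).round(4),"Y",np.percentile(Y[k],[1,99]).round(4),np.round(r[0],1),np.round(r[1],1),round(r[2],1))
st("button",(abs(X)<.014)&(abs(Y+.11)<.014)&(Z>.056)&(Z<.075))
st("cart",(abs(X)<.03)&(abs(Y)<.06)&(Z>.083)&(Z<.1))
st("handle",(abs(X)<.02)&(abs(Y-.09)<.02)&(Z>.105)&(Z<.122))
E
```

```text
t 17.9 tcp [0.4734 0.0047 0.1495] yaw_y 17.71 dx,dy,dz cm [ 0.12 -0.03  7.95] roll -0.09 F [-0.6  0.2 -0.6] gap 0.0529 tilt [ 3.e-04 -4.e-04 -1.e+00]
button 0
cart 0
handle 0
```

>>> {"op": "arm_command", "data": {
  "rows": [
    {"grip": 0.6,"dx": 0.1,"dy": 0,"dz": 2,"roll": -0.1},
    {"grip": 0.6,"dx": 0.1,"dy": 0,"dz": 5,"roll": -0.1},
    {"grip": 0.6,"dx": 0.1,"dy": 0,"dz": 7.5,"roll": -0.1},
    {"grip": 0.6,"dx": 0.1,"dy": 0,"dz": 9,"roll": -0.1},
    {"grip": 0.6,"dx": 0.1,"dy": 0,"dz": 9.5,"roll": -0.1},
    {"grip": 0.6,"dx": 0.1,"dy": 0,"dz": 9.5,"roll": -0.1},
    {"grip": 0.4,"dx": 0.1,"dy": 0,"dz": 9.5,"roll": -0.1},
    {"grip": 0.3,"dx": 0.1,"dy": 0,"dz": 9.5,"roll": -0.1},
    {"grip": 0.2,"dx": 0.1,"dy": 0,"dz": 9.5,"roll": -0.1},
    {"grip": 0.1,"dx": 0.1,"dy": 0,"dz": 9.5,"roll": -0.1},
    {"grip": 0,"dx": 0.1,"dy": 0,"dz": 9.5,"roll": -0.1},
    {"grip": 0,"dx": 0.1,"dy": 0,"dz": 9.5,"roll": -0.1},
    {"grip": 0,"dx": 0.1,"dy": 0,"dz": 9.5,"roll": -0.1}
  ]
}}

```text
time_s: 19.25
ee_pos: [0.4723, 0.0066, 0.0548]
tcp_rot: [-0.0, 0.589, 0.808, -0.0]
wrist_force: [-4.1, -1.8, 6.2]
finger_gap: 0.0179
grasp_force: 30.0
```

The post is gripped (17.9 mm, 30 N). I draw the arm out gently.

>>> {"op": "arm_command", "data": {
  "rows": [
    {"grip": 0,"dx": 0.2,"dy": 0,"dz": 0,"roll": 0},
    {"grip": 0,"dx": 0.5,"dy": 0,"dz": 0,"roll": 0},
    {"grip": 0,"dx": 1.0,"dy": 0,"dz": 0,"roll": 0},
    {"grip": 0,"dx": 1.6,"dy": 0,"dz": 0,"roll": 0},
    {"grip": 0,"dx": 2.2,"dy": 0,"dz": 0,"roll": 0},
    {"grip": 0,"dx": 2.8,"dy": 0,"dz": 0,"roll": 0},
    {"grip": 0,"dx": 3.4,"dy": 0,"dz": 0,"roll": 0},
    {"grip": 0,"dx": 4.0,"dy": 0,"dz": 0,"roll": 0},
    {"grip": 0,"dx": 4.6,"dy": 0,"dz": 0,"roll": 0},
    {"grip": 0,"dx": 5.2,"dy": 0,"dz": 0,"roll": 0},
    {"grip": 0,"dx": 5.8,"dy": 0,"dz": 0,"roll": 0},
    {"grip": 0,"dx": 6.4,"dy": 0,"dz": 0,"roll": 0},
    {"grip": 0,"dx": 7.0,"dy": 0,"dz": 0,"roll": 0},
    {"grip": 0,"dx": 7.6,"dy": 0,"dz": 0,"roll": 0},
    {"grip": 0,"dx": 8.2,"dy": 0,"dz": 0,"roll": 0},
    {"grip": 0,"dx": 8.8,"dy": 0,"dz": 0,"roll": 0},
    {"grip": 0,"dx": 9.2,"dy": 0,"dz": 0,"roll": 0},
    {"grip": 0,"dx": 9.4,"dy": 0,"dz": 0,"roll": 0},
    {"grip": 0,"dx": 9.5,"dy": 0,"dz": 0,"roll": 0},
    {"grip": 0,"dx": 9.5,"dy": 0,"dz": 0,"roll": 0}
  ]
}}

```text
time_s: 21.25
ee_pos: [0.4433, 0.0968, 0.0548]
tcp_rot: [0.0, 0.588, 0.809, -0.0]
wrist_force: [-2.6, -3.7, 5.8]
finger_gap: 0.0179
grasp_force: 30.0
```

```bash
python3 - <<'E'
from h import *
import pickle
go(*(C+.19*ey),.0548,17.8)
for n in("wrist","side","top"):
    d=cap(n); pickle.dump(d,open(n+"7.pkl","wb")); im=d["pixels"].astype(int); X,Y,Z=fr(fcloud(d) if n=="wrist" else cloud(d))
    print(n)
    b=(im[...,0]-im[...,2]>50)&(X>.045)&(X<.1)&(Y>.02)&(Y<.12)&(Z>.015)&(Z<.05)
    if b.sum()>5: print("clip",b.sum(),"X",np.percentile(X[b],[1,99]).round(4),"Y",np.percentile(Y[b],[1,99]).round(4),"nose Y",[ (round(x,3),np.percentile(Y[b&(abs(X-x)<.002)],[5,95]).round(4)) for x in(.06,.064) if (b&(abs(X-x)<.002)).sum()>3])
    k=(im.max(-1)<110)&(X>.035)&(X<.056)&(abs(Y-.06)<.03)&(Z>.015)&(Z<.036)
    if k.sum()>5: print("dark on strip",k.sum(),np.percentile(X[k],[1,50,99]).round(4),np.percentile(Y[k],[5,25,50,75,95]).round(4),np.median(Z[k]))
    for nm,k in(("cart",(abs(X)<.035)&(abs(Y-.097)<.06)&(Z>.08)&(Z<.096)),("handle",(abs(X)<.02)&(abs(Y-.187)<.02)&(Z>.105)&(Z<.122)),("button",(abs(X)<.014)&(abs(Y+.11)<.014)&(Z>.056)&(Z<.075))):
        if k.sum()>8:
            r=cv2.minAreaRect((np.stack([X[k],Y[k]],-1)*1000).astype(np.float32)); print(nm,k.sum(),np.median(Z[k]).round(4),np.round(r[0],1),np.round(r[1],1),round(r[2],1))
w=pickle.load(open("wrist7.pkl","rb")); X,Y,Z=fr(fcloud(w)); A=np.argwhere((abs(X-.06)<.025)&(abs(Y-.06)<.035)&(Z>.01)&(Z<.06)); print("px",A.min(0),A.max(0))
E
```

```text
t 21.25 tcp [0.4433 0.0968 0.0548] yaw_y 17.91 dx,dy,dz cm [ 0.47  0.01 -0.  ] roll 0.11 F [-2.6 -3.7  5.8] gap 0.0179 tilt [-2.e-04 -1.e-03 -1.e+00]
wrist
dark on strip 17 [0.0351 0.0372 0.039 ] [0.0537 0.0573 0.0581 0.0585 0.0595] 0.030192266881703872
cart 2251 0.0913 [1.000e-01 1.257e+02] [48.2 19.7] 0.7
handle 2490 0.1155 [-1.000e-01  1.871e+02] [21.1 40. ] 89.6
side
clip 46 X [0.0551 0.0844] Y [0.0427 0.0724] nose Y [(0.06, array([0.0449, 0.0649])), (0.064, array([0.0465, 0.0661]))]
dark on strip 10 [0.036  0.0409 0.0452] [0.0529 0.0552 0.0584 0.0598 0.0616] 0.027235386291729002
cart 111 0.0884 [-1.000e-01  1.011e+02] [47.4 71.7] 0.1
handle 119 0.1128 [ -0.7 189. ] [25.8 39.4] 86.8
button 30 0.0584 [  -0.9 -109. ] [20.6 21.5] 26.8
top
clip 40 X [0.0596 0.0829] Y [0.0567 0.0687] nose Y [(0.064, array([0.0578, 0.0662]))]
dark on strip 9 [0.0362 0.04   0.0444] [0.0533 0.0548 0.056  0.0579 0.0586] 0.02861757621231442
cart 89 0.0904 [-1.  58.9] [13.4 47.1] 80.0
button 83 0.0594 [  -0.9 -109.7] [24.6 25.1] 6.9
px [329 356] [357 361]
```

>>> {"op": "arm_command", "data": {
  "rows": [
    {"grip": 0,"dx": 0.2,"dy": 0,"dz": 0,"roll": 0},
    {"grip": 0,"dx": 0.4,"dy": 0,"dz": 0,"roll": 0},
    {"grip": 0,"dx": 0.5,"dy": 0,"dz": 0,"roll": 0},
    {"grip": 0,"dx": 0.5,"dy": 0,"dz": 0,"roll": 0},
    {"grip": 0,"dx": 0.5,"dy": 0,"dz": 0,"roll": 0},
    {"grip": 0,"dx": 0.5,"dy": 0,"dz": 0,"roll": 0}
  ]
}}

```text
time_s: 22.0
ee_pos: [0.4418, 0.1015, 0.0548]
tcp_rot: [0.0, 0.589, 0.808, -0.0]
wrist_force: [-2.9, -3.3, 4.7]
finger_gap: 0.0177
grasp_force: 30.0
```

```bash
python3 - <<'E'
from h import *
import pickle
go(*(C+.19*ey),.0548,17.8)
ims=[]
def proj(d,p):
    q=d["R"].T@(np.array(p)-d["eye"]); return d["K"][0,0]*q[0]/q[2]+d["K"][0,2], d["K"][1,1]*q[1]/q[2]+d["K"][1,2]
for n in("top","side"):
    d=cap(n); pickle.dump(d,open(n+"8.pkl","wb"))
    u,v=proj(d,[*(C+.055*ex+.062*ey),.025]); u0,v0=int(u)-20,int(v)-20
    print(n,(u,v),"origin",u0,v0,"scale 10")
    ims.append(cv2.resize(d["pixels"][v0:v0+40,u0:u0+40],(400,400),interpolation=cv2.INTER_CUBIC))
cv2.imwrite("pics/m8.png",np.hstack(ims)[:,:,::-1])
E
```

```text
t 22.0 tcp [0.4418 0.1015 0.0548] yaw_y 17.89 dx,dy,dz cm [-0.02  0.01 -0.  ] roll 0.09 F [-2.9 -3.3  4.7] gap 0.0177 tilt [-2.e-04 -1.e-03 -1.e+00]
top (np.float64(388.65971788153865), np.float64(227.67477498353554)) origin 368 207 scale 10
side (np.float64(355.8127672747677), np.float64(194.83849215436976)) origin 335 174 scale 10
```

View pics/m8.png

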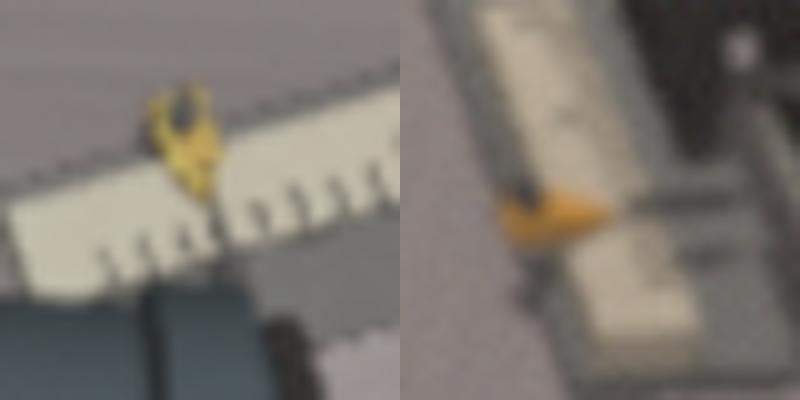

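The magnified view shows the pointer in line with the clip nose. In the top crop the nose is at (208,195) and the pointer runs (212,205)–(228,265). In the side crop the nose is at (613,213) and the pointer at (640,208). I check it at sub-pixel level.

```bash
python3 - <<'E'
from h import *
import pickle
def proj(d,p):
    q=(np.array(p)-d["eye"])@d["R"]; return (d["K"][0,0]*q[:,0]/q[:,2]+d["K"][0,2]).astype(np.float32),(d["K"][1,1]*q[:,1]/q[:,2]+d["K"][1,2]).astype(np.float32)
ys=np.arange(.040,.085,.0005)
for n in("top","side"):
    d=pickle.load(open(n+"8.pkl","rb")); im=d["pixels"].astype(np.float32)
    def prof(x,z,ch):
        u,v=proj(d,[[*(C+x*ex+y*ey),z] for y in ys]); return cv2.remap(ch,u[None],v[None],cv2.INTER_LINEAR)[0]
    g=im.mean(-1); yel=np.clip(im[...,0]-im[...,2]-25,0,None)
    for x in (.036,.039,.042,.045,.048,.051):
        p=prof(x,.027,g); i=np.argmin(np.where(abs(ys-.062)<.008,p,999)); w=np.clip(np.median(p)-p-5,0,None)*(abs(ys-ys[i])<.004); print(n,"ptr x",x,"min",ys[i].round(4),"cen",round((w*ys).sum()/max(w.sum(),1e-6),4),"depth",round(float(np.median(p)-p[i]),1))
    for x in (.060,.063,.066,.070,.075,.08):
        w=prof(x,.030,yel); print(n,"clip x",x,"cen",round((w*ys).sum()/max(w.sum(),1e-6),4),round(float(w.max()),0))
E
```

```text
top ptr x 0.036 min 0.0675 cen 0.0681 depth 7.8
top ptr x 0.039 min 0.0665 cen 0.0658 depth 12.5
top ptr x 0.042 min 0.065 cen 0.0645 depth 21.7
top ptr x 0.045 min 0.062 cen 0.062 depth 35.3
top ptr x 0.048 min 0.0615 cen 0.0621 depth 41.2
top ptr x 0.051 min 0.0625 cen 0.0621 depth 50.3
top clip x 0.06 cen 0.0629 38.0
top clip x 0.063 cen 0.0629 60.0
top clip x 0.066 cen 0.063 65.0
top clip x 0.07 cen 0.0628 72.0
top clip x 0.075 cen 0.0629 54.0
top clip x 0.08 cen 0.0651 32.0
side ptr x 0.036 min 0.0635 cen 0.0632 depth 19.2
side ptr x 0.039 min 0.063 cen 0.0629 depth 25.8
side ptr x 0.042 min 0.063 cen 0.063 depth 25.2
side ptr x 0.045 min 0.0625 cen 0.0626 depth 31.9
side ptr x 0.048 min 0.062 cen 0.0623 depth 35.5
side ptr x 0.051 min 0.066 cen 0.0658 depth 24.2
side clip x 0.06 cen 0.0654 51.0
side clip x 0.063 cen 0.0658 72.0
side clip x 0.066 cen 0.0658 85.0
side clip x 0.07 cen 0.0665 86.0
side clip x 0.075 cen 0.0715 63.0
side clip x 0.08 cen 0.0716 59.0
```

>>> {"op": "arm_command", "data": {
  "rows": [
    {"grip": 0,"dx": 0.04,"dy": 0,"dz": 0,"roll": 0},
    {"grip": 0,"dx": 0.07,"dy": 0,"dz": 0,"roll": 0},
    {"grip": 0,"dx": 0.07,"dy": 0,"dz": 0,"roll": 0},
    {"grip": 0,"dx": 0.07,"dy": 0,"dz": 0,"roll": 0},
    {"grip": 0,"dx": 0.07,"dy": 0,"dz": 0,"roll": 0},
    {"grip": 0,"dx": 0.07,"dy": 0,"dz": 0,"roll": 0}
  ]
}}

```text
time_s: 22.7
ee_pos: [0.4416, 0.102, 0.0548]
tcp_rot: [0.0, 0.589, 0.808, -0.001]
wrist_force: [-2.8, -4.8, 5.2]
finger_gap: 0.0177
grasp_force: 30.0
```

```bash
python3 - <<'E'
from h import *
go(*(C+.1907*ey),.0548,17.8)
def proj(d,p):
    q=(np.array(p)-d["eye"])@d["R"]; return (d["K"][0,0]*q[:,0]/q[:,2]+d["K"][0,2]).astype(np.float32),(d["K"][1,1]*q[:,1]/q[:,2]+d["K"][1,2]).astype(np.float32)
ys=np.arange(.040,.085,.0005); d=cap("top"); im=d["pixels"].astype(np.float32)
def cen(x,z,ch,y0,h):
    u,v=proj(d,[[*(C+x*ex+y*ey),z] for y in ys]); w=cv2.remap(ch,u[None],v[None],cv2.INTER_LINEAR)[0]
    return w
g=im.mean(-1); yel=np.clip(im[...,0]-im[...,2]-25,0,None)
for x in(.045,.048,.051):
    p=cen(x,.027,g,0,0); i=np.argmin(np.where(abs(ys-.062)<.008,p,999)); w=np.clip(np.median(p)-p-5,0,None)*(abs(ys-ys[i])<.004); print("ptr",round((w*ys).sum()/w.sum(),4))
for x in(.063,.066,.07): w=cen(x,.03,yel,0,0); print("clip",round((w*ys).sum()/w.sum(),4))
w=cap("wrist"); X,Y,Z=fr(fcloud(w))
k=(abs(X)<.035)&(abs(Y-.12)<.03)&(Z>.08)&(Z<.096); print("cart far end",np.percentile(X[k],[1,99]).round(4),np.percentile(Y[k],99.5).round(4),"expected edge",.1907-.0905+.0397)
s=cap("side"); X,Y,Z=fr(cloud(s)); k=(abs(X)<.035)&(abs(Y-.1)<.06)&(Z>.083)&(Z<.096); r=cv2.minAreaRect((np.stack([X[k],Y[k]],-1)*1000).astype(np.float32)); print("cart side",r)
E
```

```text
t 22.7 tcp [0.4416 0.102  0.0548] yaw_y 17.9 dx,dy,dz cm [-0.01  0.01 -0.  ] roll 0.1 F [-2.8 -4.8  5.2] gap 0.0177 tilt [-2.0e-04 -1.2e-03 -1.0e+00]
ptr 0.0637
ptr 0.0627
ptr 0.0621
clip 0.063
clip 0.063
clip 0.0628
cart far end [-0.0232  0.0232] 0.1405 expected edge 0.13990000000000002
cart side ((1.0770549774169922, 108.23307037353516), (47.066368103027344, 73.78791809082031), 3.600569248199463)
```

The pointer (62.8 mm) is level with the clip (63.0 mm) in the top camera. The cartridge is still in place and the post is still gripped at 30 N, so I hand in.

```bash
python3 -c "
from station import finish_job
print(finish_job())"
```

```text
the job is handed in; nothing more can be done
None
```

I handed the job in at about 23 s: the cartridge lies square on the platform (about 0.5 mm off centre), the lock button is fully down, and the arm is held by its post with the pointer within about 1 mm of the brass clip; the one risk is the button press, where the wrist force peaked at 43 N through the fingertips, above the 40 N limit set for the arm and gripper body.

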